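Slide a display module home in its test fixture

TASK

Lay the small display module, screen up, in the tray of the blue carrier, then push the carrier along its guides right up to the far end until it clicks in behind its catch and stays there against the sprung contacts. Push gently and in the middle: it jams if pushed to one side. Leave the circuit board and the jar where they are.

Things in the scene. Friction and masses are not known exactly. Their poses are not given: they have to be found in the camera images.
- slideway: Fixed grey base plate on the bench, 350 x 190 x 12 mm, carrying two aluminium guides and, at the far end, a blue end block. Origin on the bench surface, midway between the guides; x along the guides, the way to push (away from the robot, up to 0.25 rad to either side), y left, z up. The plate spans x = -185 to +165 mm.
- guide_mid (a point): On top of the base plate midway between the guides (slideway x = -30, y = 0, z = 12 mm). The guides span slideway x = -180 to +120 mm, 18 mm high above the plate, inner walls 150 mm apart; lips from 12 mm above the plate (132 mm free between them) overhang the carrier's shoes, so it cannot be lifted out.
- carrier: Loose blue carrier between the guides, about 0.26 kg, drag 1 to 4 N. Origin on its underside below the tray's middle; axes as the slideway's. Starts at x = -115 to -95 mm of the slideway; clicked in it stands at +40 to +80 mm. Its shoes are 40 mm long and 148 mm apart outside: it cocks and jams when pushed 20 mm or more off its middle.
- push_point (a point): Middle of the near face of the smooth black bumper strip (carrier x = -66, y = 0, z = 10 mm); push here towards +x, e.g. with closed fingertips held low. The strip is 122 mm wide, carrier z = 6 to 14 mm, on an upright push plate 124 mm wide and 32 mm high (x = -62 to -54 mm) that bears a yellow mark at its middle.
- tray_floor (a point): Middle of the tray floor, 12 mm above the carrier's underside; axes as the carrier's. White corner stops 6 mm high bound the tray, 55 mm in x by 89 mm in y; the middle 60 mm of the long sides is free for fingers and the middle 28 mm of the short sides for the ribbon tail. The push plate stands 54 mm from here.
- display: Loose flat display module, blue screen on top, 0.05 kg. Origin on the underside, x along its length, z out of the screen. Solid part 82 mm (x -36 to +46) x 46 mm (y), z 1 to 10 mm; a thin ribbon tail at -x. Grasp it across its 46 mm. In the tray its length lies across the pushing direction (its x along the carrier's y), either way round.
- display_center (a point): Middle of the display's solid part, at x = +5, z = 5.5 mm of the display; axes as the display's.
- contact_bar (a joint): Travel of the sprung brass bar before the end block, m: 0 free, 0.012 hard stop. Force 1.6 N at first touch, +0.8 N a mm. A catch clicks at about 0.006 and holds it there. With the drag, the push is 6 to 12 N at the click, 12 to 21 N at the stop; over 30 N is too much. Block and catch are set anew along the guides each time and are not tracked: feel for the end.
- board: Bystander: loose dark circuit board, 62 x 89 x 13 mm, origin in the middle of its underside.
- jar: Bystander: loose round jar with a yellow lid, 52 mm in diameter, 42 mm high, origin in the middle of its underside.
There are look-alikes about, which are no part of the job. There is more than one size of the carrier; the one meant has the size given above.

How it is judged:
On the way:
1. the display lies in the tray, let go, while the carrier is still pulled out (x of display_center in the frame of tray_floor between -0.006 and 0.006 m and y of display_center in the frame of tray_floor between -0.006 and 0.006 m and z of display_center in the frame of tray_floor between 0.001 and 0.009 m and angle between display's own z axis and vertical below 0.1 rad and x of carrier in the frame of slideway below -0.06 m and contact force between the fingers and display below 0.05 N), for 0.2 s.
At the end, for the whole second after the job is handed in: With nothing pushing it, the carrier rests clicked in: contact bar pressed in over 3 mm, carrier origin beyond x = +30 mm of the slideway. The display lies flat (tilt under 0.1 rad), screen up, in the tray, within 6 mm of its middle each way. Both at rest (under 10 mm/s) (x of display_center in the frame of tray_floor between -0.006 and 0.006 m and y of display_center in the frame of tray_floor between -0.006 and 0.006 m and z of display_center in the frame of tray_floor between 0.001 and 0.009 m and angle between display's own z axis and vertical below 0.1 rad and value of joint contact_bar above 0.003 m and x of carrier in the frame of slideway above 0.03 m and linear speed of each of carrier, display below 0.01 m/s); the robot touches nothing.
It fails at once if the carrier is pushed with more than 30 N (contact force between any of the arm, the fingers and carrier above 30 N).
It fails at once if the circuit board is moved by more than 30 mm (distance of board from where it was at the start of the episode above 0.03 m).
It fails at once if the jar is moved by more than 30 mm (distance of jar from where it was at the start of the episode above 0.03 m).
It also fails if it takes over 58 s, if anything falls off the work surface, if the arm or the gripper's body presses on something with over 40 N, if the wrist force passes 120 N, or if a joint passes its speed limit or range.

ROBOT

A 7-joint arm with a two-finger parallel gripper is mounted at the origin on a cart in front of the work surface, level with it; the furniture and walls round the work are solid. World frame = base frame: x ahead of the robot, y to its left, z up, the work surface at z = 0. Lengths are in m, angles in rad, forces in N, time in s.
With the tool pointing down it reaches from about 0.4 to 0.85 m from the base axis. Payload 4.5 kg.
Tool frame: the origin (TCP) lies where the fingers leave the gripper's body, on its centre line; the fingertips stand 64 mm ahead of it and the grasp point (between the pads) lies 45 mm ahead of it; z points along the fingers, y is the line along which they close (so a half turn about z gives the same grasp; the last joint's range is limited). The gripper opens to 88 mm and grips with 3 to 60 N. Pads are 18 mm wide; open, the fingers measure 123 mm over their backs; the gripper's body (75 mm by 187 mm) begins 45 mm behind the grasp point.
Start: joints at [-1.083, 0.689, -0.195, 1.565, 0.157, 0.902, -0.215], TCP at [0.274, 0.562, 0.303] pointing down, gripper open.
Joint ranges: [-3.01, 3.01], [-0.46, 2.08], [-1.47, 1.51], [0.13, 2.56], [-1, 4.14], [0.04, 2.09], [-2.66, 2.66]. Speed limits (rad/s): [2.57, 2.57, 3.14, 3.14, 3.14, 3.14, 3.14].

INTERFACE

Orientations are given as a unit quaternion [x, y, z, w].
In Python, from plant import r gives the robot as it stands.
- The arm moves only by the tool play_rows, never from a script. Its arguments are lists of equal length, an entry for each row: "translation": the shift along the tool's x, y, z in m, a list of three; "delta_rot": the turn, a rotation vector about the tool's x, y, z in degrees, a list of three; "grip": the opening, from -1 (shut) to 1 (fully open). In form: {"translation": [[x, y, z], ...], "delta_rot": [[rx, ry, rz], ...], "grip": [grip, ...]}. A call has 1 to 20 rows; each row shifts and turns the commanded pose from where the row before left it, along the tool's axes as they then stand; what a row does not reach is not made up. A row lasts 1/8 s, in which the tool goes at most 62.5 mm and 10.7 degrees, less where a joint would pass 70% of its speed; a pose out of reach is approached as far as the arm can. A call with a gripper value outside its range is refused whole. The fingers move at their own pace and stop on an object; "squeeze" is the grip in N (left out, the last holds). Time passes only in rows, so rows that do not move let the fingers close. It gives the time, the measured TCP pose, the force, the opening and the grip force at its end, in the units of the state.
- r.get_state(): the state, without advancing time (a new reading comes with each control period).
- r.snapshot(name): name is "side" or "top"; returns the picture (480x640x3 uint8, blue, green, red); there is no depth.
- r.get_calibration(name): a dict with "intrinsics" (3x3 intrinsics, pixels), "eye" and "rotation" of the camera in the world. Camera axes: x right, y up, looking along -z (the intrinsics and any distortion apply to the point x, -y, -z); pixel columns grow to the right and rows downward; lengths in m; the calibration is good to about 2 mm. A picture is of the moment at which its call begins. get_calibration takes no time and is no camera call.
- r.finish_job(): hands the job in; it is judged then, once.
Trained networks look in the newest picture that a camera, given by its name, has taken for a name from the list of things; names that differ only in an ending like _2 or _b are one class to them, and where a whole thing is asked for, a point or a joint stands for the part that bears it (a point fixed in the world has none). Each returns a list of dicts, best first, with "confidence" (0 to 1); they miss things now and then, are a little off and sometimes report something else, mostly with a low value. They report only what shows in the picture. A call takes as long as a camera call. They do not tell look-alikes from the thing itself.
- r.look_for(camera, target): "point" ([x, y, z] in m, in world coordinates, good to about 4 mm: the middle of the surface that is visible of it).
- r.silhouettes(camera, target): "pixels" (480x640 bool, what is visible of it).
The state is a dict: "clock": time; "q": joint angles; "qd": joint speeds; "joint_torque": joint torques, N m; "tool_pos": TCP position; "eef_rot": TCP orientation; "contact_force": force on the tool from outside, world axes, zero at the start; "moment": the same for the moment, N m; "opening": opening from 0.0 (shut) to 1.0 (fully open); "finger_force": force on a finger pad.
Only numpy, scipy, OpenCV 4.12 (cv2) and the standard library are available. Lean on these libraries where they do the work, as an engineer would, in place of code of your own. Each camera call takes 0.05 s, during which the arm holds its last target. There are 200 camera calls.

## Working session

There is one attempt and no reset: what is moved stays moved. The work goes in short steps, Python scripts to look and compute and a tool call to move; the robot and the scene stay as the last step left them, time stands still between calls to the robot, and variables do not carry over. Pictures are saved under pics/ and viewed, at most 10 in all, crops included, and the job is handed in when it is done.

Besides the shell and the picture viewer there is one more tool, called after ">>>" as name(argument=value, ...), one argument or row to a line, values as JSON. play_rows: Moves the arm, as the interface text tells. Its arguments: {"type":"object","properties":{"translation":{"type":"array","items":{"type":"array","items":{"type":"number"}}},"delta_rot":{"type":"array","items":{"type":"array","items":{"type":"number"}}},"grip":{"type":"array","items":{"type":"number"}},"squeeze":{"type":"number"}},"required":["translation","delta_rot","grip"]}

```bash
mkdir -p pics; cat > h.py <<'E'
import numpy as np, cv2
from plant import r
def cal(n):
    c=r.get_calibration(n); return np.array(c["intrinsics"]),np.array(c["eye"]),np.array(c["rotation"])
def ray(n,u,v,z):
    K,e,R=cal(n); d=np.linalg.inv(K)@np.array([u,v,1.]); d=R@np.array([d[0],-d[1],-d[2]])
    return e+d*(z-e[2])/d[2]
def proj(n,p):
    K,e,R=cal(n); c=R.T@(np.array(p)-e); q=K@np.array([c[0],-c[1],-c[2]]); return q[:2]/q[2]
E
python3 - <<'E'
from h import *
print(r.get_calibration("top"))
for n in("top","side"):
    cv2.imwrite(f"pics/{n}0.png",r.snapshot(n))
    for t in("carrier","display","board","jar","slideway","tray_floor","push_point"):
        try: print(n,t,[(np.round(d["point"],3).tolist(),round(d["confidence"],2),proj(n,d["point"]).round().tolist()) for d in r.look_for(n,t)])
        except Exception as e: print(n,t,e)
print(r.get_state())
E
```

```text
{'intrinsics': array([[608.29971288,   0.        , 317.42914787],
       [  0.        , 608.29971288, 236.97869638],
       [  0.        ,   0.        ,   1.        ]]), 'eye': array([ 0.27248431, -0.03734709,  1.16594669]), 'rotation': array([ 0.06789469, -0.05782458, -0.69453271,  0.71391242])}
top carrier matmul: Input operand 1 has a mismatch in its core dimension 0, with gufunc signature (n?,k),(k,m?)->(n?,m?) (size 3 is different from 4)
top display matmul: Input operand 1 has a mismatch in its core dimension 0, with gufunc signature (n?,k),(k,m?)->(n?,m?) (size 3 is different from 4)
top board matmul: Input operand 1 has a mismatch in its core dimension 0, with gufunc signature (n?,k),(k,m?)->(n?,m?) (size 3 is different from 4)
top jar matmul: Input operand 1 has a mismatch in its core dimension 0, with gufunc signature (n?,k),(k,m?)->(n?,m?) (size 3 is different from 4)
top slideway matmul: Input operand 1 has a mismatch in its core dimension 0, with gufunc signature (n?,k),(k,m?)->(n?,m?) (size 3 is different from 4)
top tray_floor matmul: Input operand 1 has a mismatch in 
[... 1313 characters left out ...]
k': 0.8, 'q': array([-1.08320761,  0.68905287, -0.19458558,  1.56530996,  0.15731621,
        0.90252241, -0.21510968]), 'qd': array([ 0.0012048 ,  0.00048215,  0.00262019, -0.00032976,  0.00011561,
        0.00091505, -0.00033084]), 'joint_torque': array([-1.79936446e-04, -5.27443242e+01, -1.26705017e+00, -1.53738409e+01,
       -5.19440020e-02, -6.94133505e-04,  2.19561866e-05]), 'tool_pos': array([0.27397696, 0.56176036, 0.30276913]), 'eef_rot': array([2.24946324e-01, 9.74371156e-01, 4.35501181e-05, 1.90504315e-05]), 'contact_force': array([-0.34900404, -0.19797376,  0.62495582]), 'moment': array([ 0.02047184, -0.0233813 ,  0.02617657]), 'finger_force': 0.0, 'opening': 0.9968163014994494}
```

View pics/top0.png

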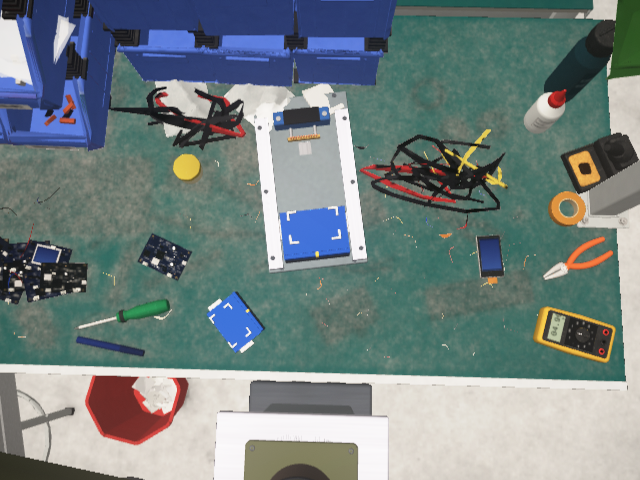

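View pics/side0.png

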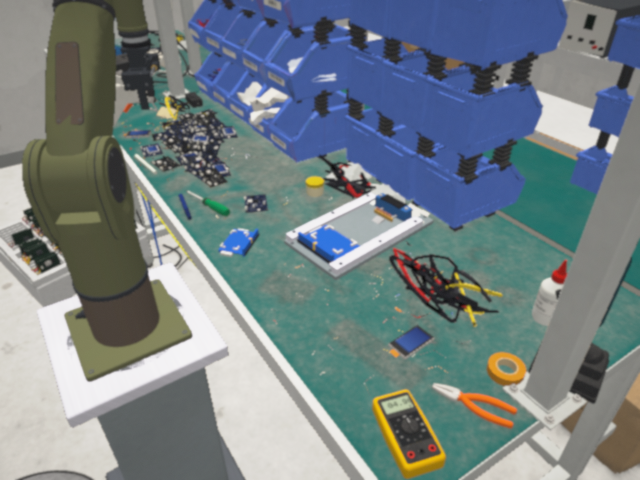

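The top view shows the carrier between the guides at (314,232), with its yellow mark at (317,254), and a small loose look-alike carrier at (235,321). The display is at (490,256) with its orange tail at (490,281), and a look-alike display sits on the board pile at (47,253). The board is at (165,256) and the jar at (187,167). The brass bar is at (304,138). I choose the carrier in the guides and the display with the orange tail on the open bench.

```bash
sed -i 's/np.array(c\["rotation"\])/Rotation.from_quat(c["rotation"]).as_matrix()/; 1a from scipy.spatial.transform import Rotation' h.py
python3 - <<'E'
from h import *
im=r.snapshot("top")
for t in("carrier","display","tray_floor","push_point"):
    print(t,[(np.round(d["point"],3).tolist(),round(d["confidence"],2),proj("top",d["point"]).round().tolist()) for d in r.look_for("top",t)])
for t in("carrier","display","slideway"):
  for d in r.silhouettes("top",t):
    m=d["pixels"].astype(np.uint8); print(t,d["confidence"],cv2.minAreaRect(cv2.findNonZero(m)))
a=cv2.resize(im[80:285,240:380],None,fx=2.8,fy=2.8,interpolation=cv2.INTER_CUBIC)
b=cv2.resize(im[225:295,460:520],None,fx=6,fy=6,interpolation=cv2.INTER_CUBIC)
o=np.zeros((600,800,3),np.uint8); o[:a.shape[0],:a.shape[1]]=a; o[:b.shape[0],400:400+b.shape[1]]=b
cv2.imwrite("pics/crop1.png",o)
E
```

```text
carrier [([0.49, -0.014, 0.024], 0.85, [315.0, 231.0]), ([0.319, 0.131, 0.006], 0.71, [236.0, 319.0])]
display [([0.447, -0.35, 0.005], 0.85, [490.0, 259.0])]
tray_floor [([0.485, -0.015, 0.02], 0.73, [316.0, 233.0]), ([0.317, 0.128, 0.011], 0.66, [238.0, 320.0])]
push_point [([0.489, -0.015, 0.025], 0.83, [316.0, 231.0]), ([0.314, 0.133, 0.007], 0.67, [235.0, 321.0])]
carrier 0.65 ((235.60769653320312, 321.13848876953125), (56.74565124511719, 38.85366439819336), 52.12501525878906)
carrier 0.58 ((314.2449645996094, 233.57191467285156), (52.2872200012207, 69.0210189819336), 84.5596694946289)
display 0.81 ((489.8536376953125, 258.1828918457031), (48.7003059387207, 24.62623405456543), 83.6598129272461)
slideway 0.85 ((308.8909912109375, 181.24151611328125), (173.3950958251953, 99.313232421875), 83.82982635498047)
```

View pics/crop1.png

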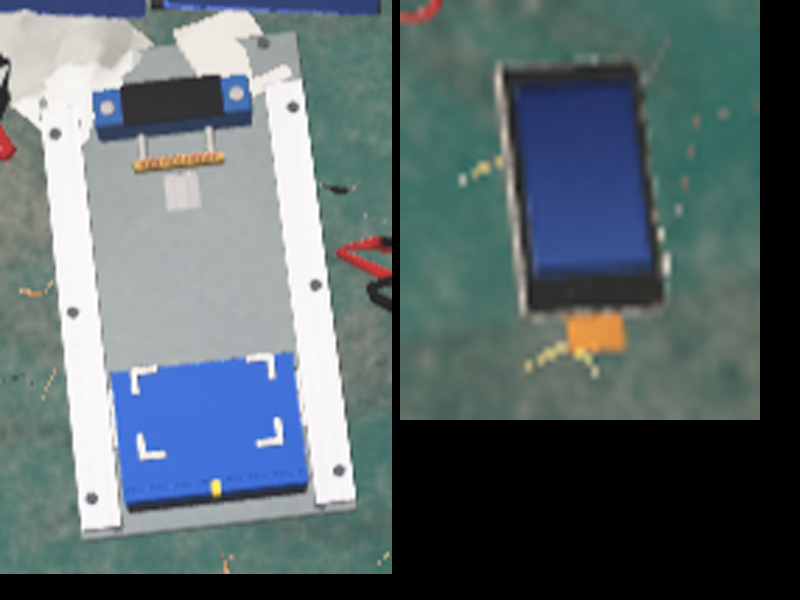

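The crop confirms both choices. The carrier sits between the guides with its white corner stops and yellow mark at crop (216,487). The display has its screen up, with the tail towards the robot at crop (597,330).

```bash
python3 - <<'E'
from h import *
def rc(pts,o,s,z,f=0): return np.array([ray("top",o[0]+(u-f+.5)/s-.5,o[1]+(v+.5)/s-.5,z)[:2] for u,v in pts])
D=rc([(500,66),(638,64),(663,302),(525,312)],(460,225),6,.010,400)
print("disp",D.round(4),D.mean(0).round(4),np.linalg.norm(D-np.roll(D,-1,0),axis=1).round(4))
for a,b in((3,0),(2,1)): d=D[b]-D[a]; print("yaw",np.degrees(np.arctan2(d[1],d[0])))
T=rc([(132,369),(274,355),(284,442),(141,460)],(240,80),2.8,.030)
print("tray",T.round(4),T.mean(0).round(4),np.linalg.norm(T-np.roll(T,-1,0),axis=1).round(4))
for a,b in((3,0),(2,1),(1,0),(2,3)): d=T[b]-T[a]; print("yaw",np.degrees(np.arctan2(d[1],d[0])))
G=rc([(54,133),(91,498),(293,106),(339,470)],(240,80),2.8,.030)  # screws
for a,b in((1,0),(3,2)): d=G[b]-G[a]; print("guide yaw",np.degrees(np.arctan2(d[1],d[0])),np.linalg.norm(d))
print(G.round(4),"gap",np.linalg.norm(G[0]-G[2]))
P=rc([(216,487)],(240,80),2.8,.044); print("mark",P)
Y=rc([(122,493),(307,478)],(240,80),2.8,.044);print("plate top",Y)
s=r.get_state(); R=Rotation.from_quat(s["eef_rot"]).as_matrix(); print(R.round(3),s["tool_pos"])
E
```

```text
disp [[ 0.4911 -0.3235]
 [ 0.4929 -0.3677]
 [ 0.4163 -0.3737]
 [ 0.4119 -0.33  ]] [ 0.453  -0.3487] [0.0442 0.0768 0.0439 0.0794]
yaw 4.700365214819343
yaw 4.508125432768628
tray [[ 0.5247  0.0418]
 [ 0.537  -0.0549]
 [ 0.4768 -0.0631]
 [ 0.4618  0.0333]] [ 0.5001 -0.0107] [0.0975 0.0608 0.0976 0.0634]
yaw 7.662663243774917
yaw 7.6974165949243485
yaw 97.25291373892512
yaw 98.80194198685906
guide yaw 8.120336422203208 0.2602426398593855
guide yaw 8.028669651656255 0.2605721350304327
[[ 0.6926  0.1029]
 [ 0.435   0.0661]
 [ 0.7166 -0.0642]
 [ 0.4586 -0.1006]] gap 0.16878476349954655
mark [[ 0.44260547 -0.01816636]]
plate top [[ 0.43688928  0.04431408]
 [ 0.45029005 -0.0786084 ]]
[[-0.899  0.438  0.   ]
 [ 0.438  0.899  0.   ]
 [ 0.     0.    -1.   ]] [0.27397682 0.56178298 0.30274878]
```

>>> play_rows(
  translation=[
    [0, 0, 0],
    [0, 0, 0],
    [0, 0, 0],
    [-0.0178, -0.0531, 0],
    [-0.0178, -0.0531, 0],
    [-0.0178, -0.0531, 0],
    [-0.0178, -0.0531, 0],
    [-0.0178, -0.0531, 0],
    [-0.0178, -0.0531, 0],
    [-0.0178, -0.0531, 0],
    [-0.0178, -0.0531, 0],
    [0.0041, -0.0553, 0.01],
    [0.0041, -0.0553, 0.01],
    [0.0041, -0.0553, 0.01],
    [0.0041, -0.0553, 0.01],
    [0.0041, -0.0553, 0.01],
    [0.0041, -0.0553, 0.01],
    [0.0041, -0.0553, 0.01],
    [0.0041, -0.0553, 0.01],
    [0.0041, -0.0553, 0.01],
  ],
  delta_rot=[
    [0, 0, -10.2],
    [0, 0, -10.2],
    [0, 0, -10.2],
    [0, 0, 0],
    [0, 0, 0],
    [0, 0, 0],
    [0, 0, 0],
    [0, 0, 0],
    [0, 0, 0],
    [0, 0, 0],
    [0, 0, 0],
    [0, 0, 0],
    [0, 0, 0],
    [0, 0, 0],
    [0, 0, 0],
    [0, 0, 0],
    [0, 0, 0],
    [0, 0, 0],
    [0, 0, 0],
    [0, 0, 0],
  ],
  grip=[1, 1, 1, 1, 1, 1, 1, 1, 1, 1, 1, 1, 1, 1, 1, 1, 1, 1, 1, 1],
)

```text
clock: 3.7
tool_pos: [0.4531, -0.3513, 0.2125]
eef_rot: [-0.04, 0.999, -0.0, 0.0]
contact_force: [0.8, -0.6, -0.1]
opening: 0.999
finger_force: 0.0
```

>>> play_rows(
  translation=[
    [0, 0.0025, 0.03],
    [0, 0, 0.03],
    [0, 0, 0.03],
    [0, 0, 0.03],
    [0, 0, 0.012],
    [0, 0, 0.012],
    [0, 0, 0.0015],
    [0, 0, 0],
  ],
  delta_rot=[
    [0, 0, 0],
    [0, 0, 0],
    [0, 0, 0],
    [0, 0, 0],
    [0, 0, 0],
    [0, 0, 0],
    [0, 0, 0],
    [0, 0, 0],
  ],
  grip=[1, 1, 1, 1, 1, 1, 1, 1],
)

```text
clock: 4.7
tool_pos: [0.4533, -0.347, 0.0678]
eef_rot: [-0.04, 0.999, -0.0, 0.0]
contact_force: [-0.1, 0.3, -0.4]
opening: 1.003
finger_force: 0.0
```

```bash
python3 - <<'E'
from h import *
s=r.get_state(); print(s["tool_pos"],s["contact_force"],s["q"])
im=r.snapshot("side"); p=proj("side",[.453,-.349,.01]); u,v=int(p[0]),int(p[1]); print(u,v)
cv2.imwrite("pics/g1.png",cv2.resize(im[v-70:v+50,u-80:u+80],None,fx=5,fy=5,interpolation=cv2.INTER_CUBIC))
E
```

```text
[ 0.45327378 -0.34701388  0.06778174] [-0.08780677  0.26825183 -0.35059046] [ 0.72139813  0.98928616 -0.25617189  1.8567765   0.61763582  0.37415746
  1.6455163 ]
410 338
```

View pics/g1.png

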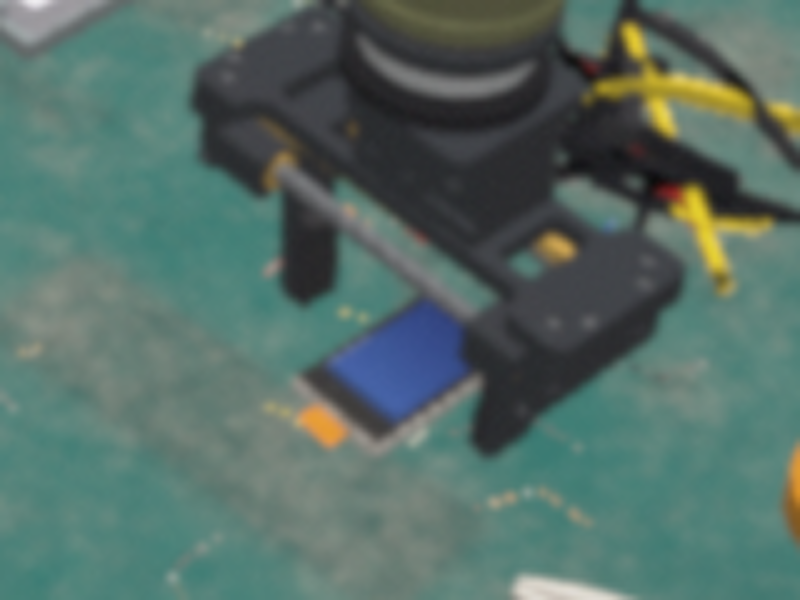

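The fingers straddle the display at its middle (crop 420,360) and the tail is free. I'll grip it and lift.

>>> play_rows(
  translation=[
    [0, 0, 0],
    [0, 0, 0],
    [0, 0, 0],
    [0, 0, 0],
    [0, 0, 0],
    [0, 0, 0],
    [0, 0, 0],
    [0, 0, 0],
    [0, 0, -0.01],
    [0, 0, -0.03],
    [0, 0, -0.04],
    [0, 0, -0.04],
    [0, 0, 0],
  ],
  delta_rot=[
    [0, 0, 0],
    [0, 0, 0],
    [0, 0, 0],
    [0, 0, 0],
    [0, 0, 0],
    [0, 0, 0],
    [0, 0, 0],
    [0, 0, 0],
    [0, 0, 0],
    [0, 0, 0],
    [0, 0, 0],
    [0, 0, 0],
    [0, 0, 0],
  ],
  grip=[-1, -1, -1, -1, -1, -1, -1, -1, -1, -1, -1, -1, -1],
  squeeze=12,
)

```text
clock: 6.38
tool_pos: [0.4544, -0.3474, 0.1905]
eef_rot: [-0.04, 0.999, -0.002, 0.003]
contact_force: [0.7, 0.5, -1.1]
opening: 0.521
finger_force: 12.0
```

>>> play_rows(
  translation=[
    [-0.0104, 0.0474, 0],
    [-0.0104, 0.0474, 0],
    [-0.0104, 0.0474, 0],
    [-0.0104, 0.0474, 0],
    [-0.0104, 0.0474, 0],
    [-0.0104, 0.0474, 0],
    [-0.0102, 0.0475, 0],
    [0, 0, 0],
    [0, 0, 0],
    [0, 0, 0],
    [0, 0, 0],
    [0, 0, 0],
    [0, 0, 0],
    [0, 0, 0],
    [0, 0, 0],
    [0, 0, 0],
    [0, 0, 0],
  ],
  delta_rot=[
    [0, 0, 0],
    [0, 0, 0],
    [0, 0, 0],
    [0, 0, 0],
    [0, 0, 0],
    [0, 0, 0],
    [0, 0, 0],
    [0, 0, 9.62],
    [0, 0, 9.62],
    [0, 0, 9.62],
    [0, 0, 9.62],
    [0, 0, 9.62],
    [0, 0, 9.62],
    [0, 0, 9.62],
    [0, 0, 9.62],
    [0, 0, 9.62],
    [0, 0, 0],
  ],
  grip=[-1, -1, -1, -1, -1, -1, -1, -1, -1, -1, -1, -1, -1, -1, -1, -1, -1],
)

```text
clock: 8.5
tool_pos: [0.4981, -0.01, 0.1866]
eef_rot: [0.655, 0.756, -0.001, -0.0]
contact_force: [0.2, -0.4, -0.8]
opening: 0.519
finger_force: 12.0
```

```bash
python3 - <<'E'
from h import *
s=r.get_state(); R=Rotation.from_quat(s["eef_rot"]).as_matrix(); print(s["tool_pos"],R.round(3).tolist(),s["contact_force"],s["opening"])
im=r.snapshot("side"); im2=r.snapshot("top"); 
p=proj("side",s["tool_pos"]-[0,0,.06]); u,v=int(p[0]),int(p[1]); print(u,v)
a=im[v-60:v+60,u-80:u+80]; cv2.imwrite("pics/h1.png",cv2.resize(a,None,fx=5,fy=5,interpolation=cv2.INTER_CUBIC))
E
```

```text
[ 0.49809452 -0.00996827  0.18661139] [[-0.142, 0.99, -0.002], [0.99, 0.142, -0.001], [-0.0, -0.002, -1.0]] [ 0.23600033 -0.41842821 -0.8115959 ] 0.5193182002105304
332 204
```

View pics/h1.png

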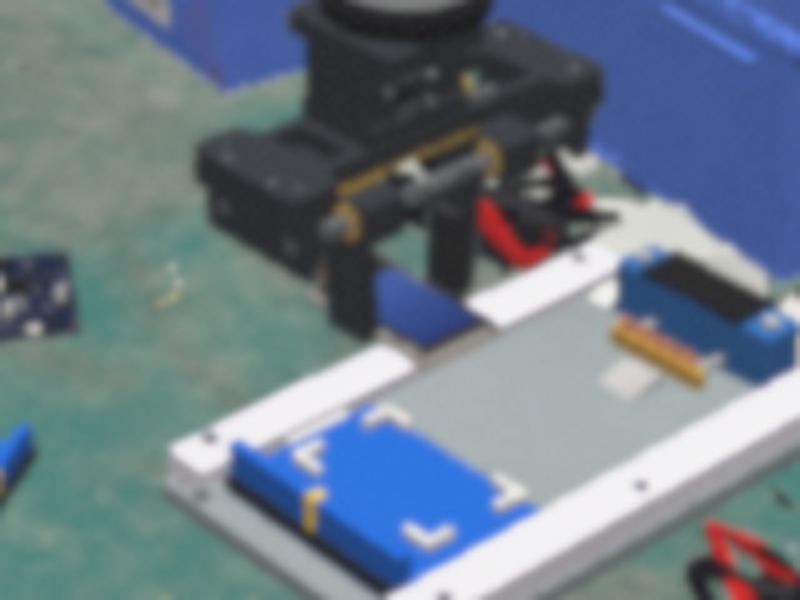

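The side view shows the display held level. Its free end has corners near crop (425,350) and (492,322). The tray stops have outer corners near crop (383,402), (295,455), (430,548) and (525,498).

```bash
python3 - <<'E'
from h import *
p0=np.array([.49809,-.00997,.18661]); R=Rotation.from_quat([0.655,0.756,-0.001,0]).as_matrix()
f=lambda q:((np.array(q)-[332-80,204-60]+.5)*5-.5).round(1)
for x in(-.041,.041):
  for y in(-.023,.023):
    for z in(.0578,.0668): print("disp",x,y,z,f(proj("side",p0+R@[x,y,z])))
c,s=np.cos(np.radians(8.05)),np.sin(np.radians(8.05))
t=np.array([.5001,-.0107])
for x in(-.031,.031):
  for y in(-.0485,.0485): print("tray outer top",x,y,f(proj("side",[t[0]+c*x-s*y,t[1]+s*x+c*y,.030])))
print("mark",f(proj("side",[t[0]-.062*c,t[1]-.062*s,.044])),f(proj("side",[t[0]-.062*c,t[1]-.062*s,.026])))
E
python3 - <<'E'
import cv2,numpy as np
im=cv2.imread('pics/h1.png')
a=cv2.resize(im[380:580,220:560],None,fx=2.3,fy=2.3,interpolation=cv2.INTER_CUBIC) # tray
b=cv2.resize(im[240:370,360:520],None,fx=2,fy=2)
o=np.zeros((600,800,3),np.uint8);o[:a.shape[0],:a.shape[1]]=a
w=cv2.imread('pics/h1.png')[280:370,360:520]; o[460:550,:160]=w
cv2.imwrite('pics/h2.png',o)
E
```

```text
disp -0.041 -0.023 0.0578 [428.6 353.9]
disp -0.041 -0.023 0.0668 [428.2 370.7]
disp -0.041 0.023 0.0578 [502.4 317.4]
disp -0.041 0.023 0.0668 [501.7 334.1]
disp 0.041 -0.023 0.0578 [308.8 282.2]
disp 0.041 -0.023 0.0668 [308.9 298.7]
disp 0.041 0.023 0.0578 [381.9 248.7]
disp 0.041 0.023 0.0668 [381.7 265. ]
tray outer top -0.031 -0.0485 [427.2 543.7]
tray outer top -0.031 0.0485 [292.7 453.5]
tray outer top 0.031 -0.0485 [522.1 491.8]
tray outer top 0.031 0.0485 [386.6 406.4]
mark [308.9 499.4] [309.3 530. ]
```

View pics/h2.png

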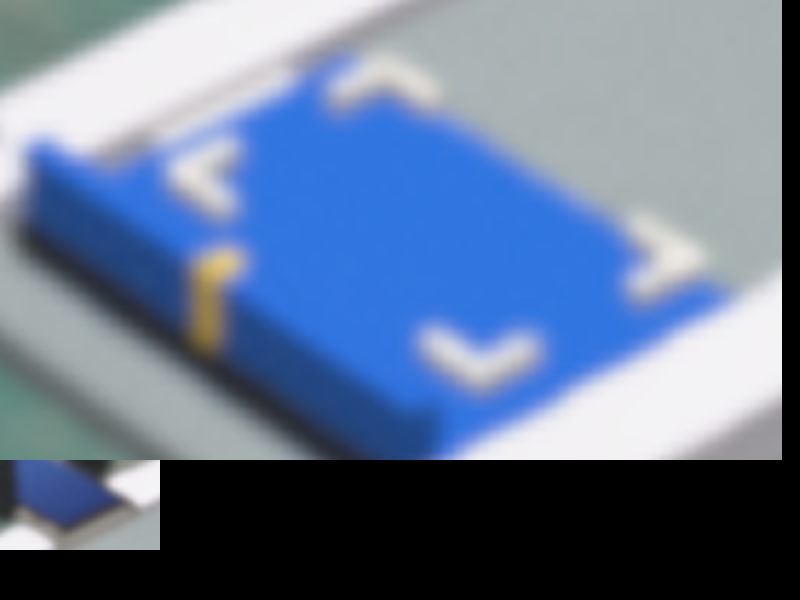

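>>> play_rows(
  translation=[
    [-0.003, 0.0019, 0.02],
    [0, 0, 0.025],
    [0, 0, 0.025],
    [0, 0, 0.01],
    [0, 0, 0],
  ],
  delta_rot=[
    [0, 0, 0],
    [0, 0, 0],
    [0, 0, 0],
    [0, 0, 0],
    [0, 0, 0],
  ],
  grip=[-1, -1, -1, -1, -1],
)

```text
clock: 9.22
tool_pos: [0.5007, -0.0129, 0.1069]
eef_rot: [0.656, 0.755, -0.0, -0.001]
contact_force: [0.2, -0.3, 0.1]
opening: 0.516
finger_force: 12.0
```

```bash
python3 - <<'E'
from h import *
s=r.get_state(); R=Rotation.from_quat(s["eef_rot"]).as_matrix(); p0=s["tool_pos"]; print(p0,R.round(3).tolist(),s["contact_force"])
im=r.snapshot("side")
p=proj("side",[.5,-.03,.03]); u,v=int(p[0]),int(p[1]); print(u,v)
a=im[v-30:v+30,u-40:u+40]; cv2.imwrite("pics/i1.png",cv2.resize(a,None,fx=10,fy=10,interpolation=cv2.INTER_CUBIC))
f=lambda q:((np.array(q)-[u-40,v-30]+.5)*10-.5).round(1)
for x in(-.041,):
  for y in(-.023,.023):
    for z in(.0578,.0668): print("disp",x,y,z,f(proj("side",p0+R@[x,y,z])))
c,s=np.cos(np.radians(8.05)),np.sin(np.radians(8.05))
t=np.array([.5001,-.0107])
for x in(-.031,.031):
  for y in(-.0485,.0485): print("tray outer top",x,y,f(proj("side",[t[0]+c*x-s*y,t[1]+s*x+c*y,.030])))
E
```

```text
[ 0.50067005 -0.01287979  0.10685019] [[-0.14, 0.99, -0.001], [0.99, 0.14, 0.0], [0.0, -0.001, -1.0]] [ 0.16682418 -0.33194827  0.05520923]
337 242
disp -0.041 -0.023 0.0578 [416.9 318.4]
disp -0.041 -0.023 0.0668 [416.1 349.4]
disp -0.041 0.023 0.0578 [558.8 242.5]
disp -0.041 0.023 0.0668 [557.4 273.2]
tray outer top -0.031 -0.0485 [405.  407.9]
tray outer top -0.031 0.0485 [136.  227.5]
tray outer top 0.031 -0.0485 [594.7 304.1]
tray outer top 0.031 0.0485 [323.7 133.2]
```

View pics/i1.png

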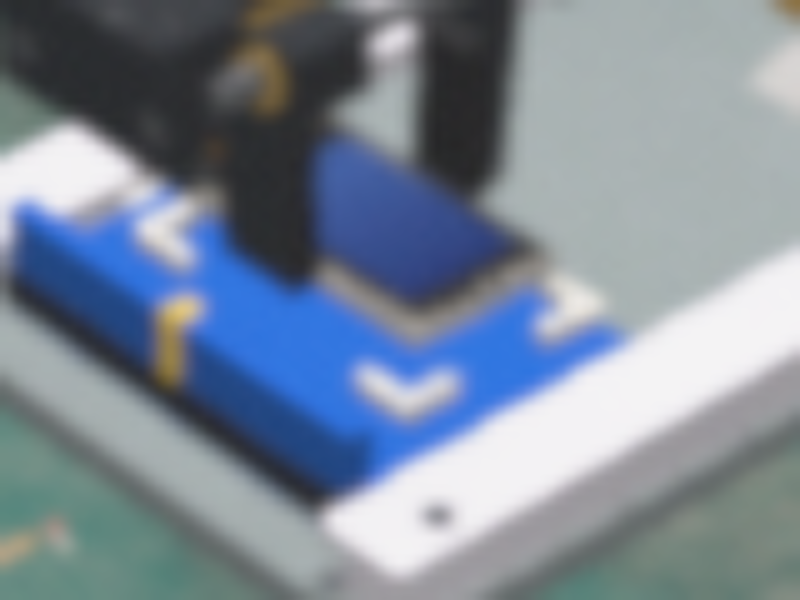

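The display sits over the tray inside its four stops: its near corner is at (415,330) and the stop corner at (408,418). It is within about 1.5 mm of centre, so I'll lower it and release with a small opening.

>>> play_rows(
  translation=[
    [0, 0, 0.007],
    [0, 0, 0.005],
    [0, 0, 0.0025],
    [0, 0, 0],
    [0, 0, 0],
    [0, 0, 0],
    [0, 0, 0],
    [0, 0, 0],
    [0, 0, 0],
  ],
  delta_rot=[
    [0, 0, 0],
    [0, 0, 0],
    [0, 0, 0],
    [0, 0, 0],
    [0, 0, 0],
    [0, 0, 0],
    [0, 0, 0],
    [0, 0, 0],
    [0, 0, 0],
  ],
  grip=[-1, -1, -1, -1, 0.25, 0.25, 0.25, 0.25, 0.25],
)

```text
clock: 10.4
tool_pos: [0.501, -0.0128, 0.0927]
eef_rot: [0.656, 0.755, 0.0, -0.0]
contact_force: [-0.3, -0.1, -0.2]
opening: 0.624
finger_force: 0.0
```

>>> play_rows(
  translation=[
    [0, 0, -0.008],
    [0, 0, -0.022],
    [0, 0, -0.04],
    [0, 0, -0.05],
    [0.0014, -0.045, 0],
    [0.0014, -0.0455, 0],
    [0, 0, 0],
    [0, 0, 0],
    [0, 0, 0],
    [0, 0, 0],
    [0, 0, 0],
    [0, 0, 0],
    [0, 0, 0],
    [0, 0, 0],
    [0, 0, 0],
    [0, 0, 0],
  ],
  delta_rot=[
    [0, 0, 0],
    [0, 0, 0],
    [0, 0, 0],
    [0, 0, 0],
    [0, 0, 0],
    [0, 0, 0],
    [0, 0, -10],
    [0, 0, -10],
    [0, 0, -10],
    [0, 0, -10],
    [0, 0, -10],
    [0, 0, -10],
    [0, 0, -10],
    [0, 0, -10],
    [0, 0, -10],
    [0, 0, 0],
  ],
  grip=[0.25, 0.25, 0.25, 0.25, -1, -1, -1, -1, -1, -1, -1, -1, -1, -1, -1, -1],
  squeeze=20,
)

```text
clock: 12.4
tool_pos: [0.4109, -0.0229, 0.2131]
eef_rot: [-0.069, 0.998, -0.0, 0.0]
contact_force: [-0.1, -0.4, -0.2]
opening: 0.004
finger_force: 0.0
```

```bash
python3 - <<'E'
from h import *
s=r.get_state(); R=Rotation.from_quat(s["eef_rot"]).as_matrix(); p0=s["tool_pos"]; print(p0,R.round(3).tolist(),s["contact_force"],s["q"].round(2),s["opening"])
im=r.snapshot("top"); im2=r.snapshot("side")
u,v=337,242
a=cv2.resize(im2[v-35:v+35,u-45:u+45],None,fx=6,fy=6,interpolation=cv2.INTER_CUBIC)
b=cv2.resize(im[190:280,250:380],None,fx=2,fy=2,interpolation=cv2.INTER_CUBIC)
o=np.zeros((600,800,3),np.uint8); o[:a.shape[0],:a.shape[1]]=a; o[:b.shape[0],540:800]=b
cv2.imwrite("pics/j1.png",o)
E
```

```text
[ 0.41093209 -0.02292649  0.21308395] [[-0.991, -0.138, 0.001], [-0.138, 0.991, 0.0], [-0.001, -0.0, -1.0]] [-0.08112304 -0.3795969  -0.21783977] [ 0.11  0.61 -0.26  2.27  0.51  0.31  1.11] 0.004022443374395176
```

View pics/j1.png

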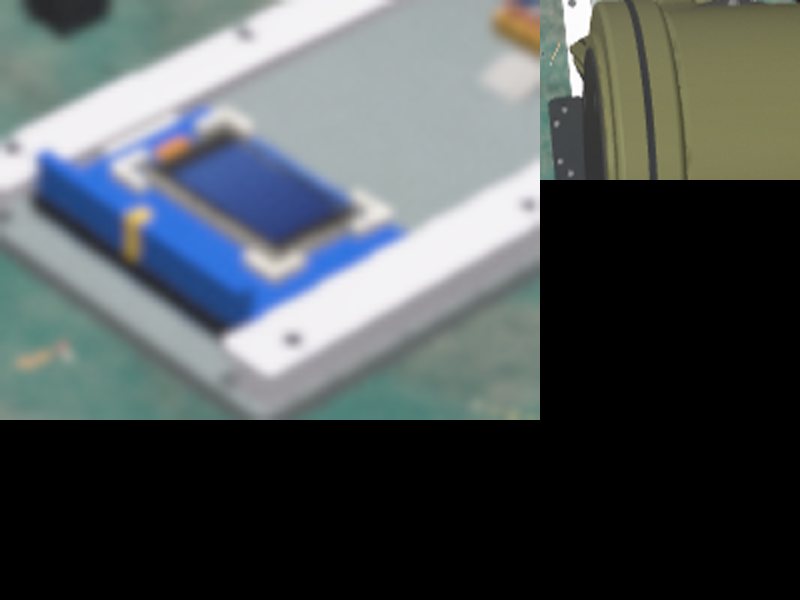

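The display lies flat inside all four corner stops, with its tail at crop (173,148) through the gap. I'll lower the closed fingertips behind the bumper.

>>> play_rows(
  translation=[
    [0, 0, 0.03],
    [0, 0, 0.04],
    [0, 0, 0.04],
    [0, 0, 0.015],
    [0, 0, 0.007],
    [0, 0, 0],
  ],
  delta_rot=[
    [0, 0, 0],
    [0, 0, 0],
    [0, 0, 0],
    [0, 0, 0],
    [0, 0, 0],
    [0, 0, 0],
  ],
  grip=[-1, -1, -1, -1, -1, -1],
)

```text
clock: 13.25
tool_pos: [0.4017, -0.0236, 0.1135]
eef_rot: [-0.071, 0.997, -0.001, -0.02]
contact_force: [0.3, -0.5, -0.1]
opening: 0.006
finger_force: 0.0
```

>>> play_rows(
  translation=[
    [-0.003, 0, 0],
    [-0.003, 0, 0],
    [-0.003, 0, 0],
    [-0.003, 0, 0],
    [-0.003, 0, 0],
    [-0.003, 0, 0],
    [-0.003, 0, 0],
    [-0.003, 0, 0],
  ],
  delta_rot=[
    [0, 0, 0],
    [0, 0, 0],
    [0, 0, 0],
    [0, 0, 0],
    [0, 0, 0],
    [0, 0, 0],
    [0, 0, 0],
    [0, 0, 0],
  ],
  grip=[-1, -1, -1, -1, -1, -1, -1, -1],
)

```text
clock: 14.25
tool_pos: [0.4255, -0.0202, 0.1127]
eef_rot: [-0.071, 0.997, -0.0, -0.02]
contact_force: [0.1, 0.4, 0.2]
opening: 0.004
finger_force: 0.0
```

```bash
python3 - <<'E'
from h import *
s=r.get_state(); R=Rotation.from_quat(s["eef_rot"]).as_matrix(); p0=s["tool_pos"]; print(p0,R.round(3).tolist(),s["q"].round(3)); print("tip",p0+R@[0,0,.064])
E
```

```text
[ 0.42554552 -0.02023265  0.11270469] [[-0.989, -0.143, -0.04], [-0.143, 0.99, -0.003], [0.04, 0.002, -0.999]] [ 0.117  0.855 -0.289  2.252  1.158  0.238  0.482]
tip [ 0.42299121 -0.0204564   0.04875607]
```

>>> play_rows(
  translation=[
    [0, 0, 0],
    [0, 0, 0],
    [-0.0011, 0, 0.008],
    [-0.0011, 0, 0.008],
    [0, 0, 0],
  ],
  delta_rot=[
    [0, 2.9, 0],
    [0, 2.8, 0],
    [0, 0, 0],
    [0, 0, 0],
    [0, 0, 0],
  ],
  grip=[-1, -1, -1, -1, -1],
)

```text
clock: 14.88
tool_pos: [0.4245, -0.0203, 0.0959]
eef_rot: [-0.072, 0.995, -0.004, -0.07]
contact_force: [-0.2, -0.4, -0.4]
opening: 0.002
finger_force: 0.0
```

```bash
cat > st.py <<'E'
from h import *
s=r.get_state(); R=Rotation.from_quat(s["eef_rot"]).as_matrix(); p0=s["tool_pos"]; print(s["clock"],p0.round(4),R.round(3).tolist(),s["q"].round(3),s["contact_force"].round(2)); 
t=p0+R@[0,0,.064]; c,q=np.cos(np.radians(8.05)),np.sin(np.radians(8.05)); d=t[:2]-[.5001,-.0107]
print("tip",t.round(4),"in carrier start frame",(d@[c,q]).round(4),(d@[-q,c]).round(4))
E
python3 st.py
```

```text
14.875 [ 0.4245 -0.0203  0.0959] [[-0.98, -0.144, -0.139], [-0.142, 0.99, -0.019], [0.141, 0.002, -0.99]] [ 0.196  0.92  -0.43   2.177  0.981  0.416  0.651] [-0.23 -0.37 -0.43]
tip [ 0.4156 -0.0215  0.0326] in carrier start frame -0.0852 0.0011
```

>>> play_rows(
  translation=[
    [-0.001, 0, 0.0072],
    [-0.001, 0, 0.0072],
    [0, 0, 0],
    [-0.003, 0, -0.0004],
    [-0.003, 0, -0.0004],
    [-0.002, 0, -0.0003],
    [-0.002, 0, -0.0003],
    [-0.002, 0, -0.0003],
  ],
  delta_rot=[
    [0, 0, 0],
    [0, 0, 0],
    [0, 0, 0],
    [0, 0, 0],
    [0, 0, 0],
    [0, 0, 0],
    [0, 0, 0],
    [0, 0, 0],
  ],
  grip=[-1, -1, -1, -1, -1, -1, -1, -1],
)

```text
clock: 15.88
tool_pos: [0.4362, -0.0189, 0.0821]
eef_rot: [-0.071, 0.995, -0.004, -0.071]
contact_force: [-2.5, -0.4, 0.5]
opening: 0.002
finger_force: 1.6
```

```bash
python3 st.py
```

```text
15.875 [ 0.4362 -0.0189  0.0821] [[-0.98, -0.142, -0.14], [-0.141, 0.99, -0.019], [0.141, 0.002, -0.99]] [ 0.191  0.951 -0.425  2.143  0.985  0.422  0.655] [-2.46 -0.42  0.47]
tip [ 0.4272 -0.02    0.0187] in carrier start frame -0.0735 0.001
```

>>> play_rows(
  translation=[
    [-0.003, 0, -0.0004],
    [-0.004, 0, -0.0006],
    [-0.005, 0, -0.0007],
    [-0.005, 0, -0.0007],
    [-0.005, 0, -0.0007],
    [-0.005, 0, -0.0007],
    [-0.005, 0, -0.0007],
    [-0.005, 0, -0.0007],
    [-0.005, 0, -0.0007],
    [-0.005, 0, -0.0007],
    [-0.005, 0, -0.0007],
    [-0.005, 0, -0.0007],
    [-0.005, 0, -0.0007],
    [-0.005, 0, -0.0007],
    [-0.004, 0, -0.0006],
  ],
  delta_rot=[
    [0, 0, 0],
    [0, 0, 0],
    [0, 0, 0],
    [0, 0, 0],
    [0, 0, 0],
    [0, 0, 0],
    [0, 0, 0],
    [0, 0, 0],
    [0, 0, 0],
    [0, 0, 0],
    [0, 0, 0],
    [0, 0, 0],
    [0, 0, 0],
    [0, 0, 0],
    [0, 0, 0],
  ],
  grip=[-1, -1, -1, -1, -1, -1, -1, -1, -1, -1, -1, -1, -1, -1, -1],
)

```text
clock: 17.75
tool_pos: [0.5087, -0.0082, 0.0821]
eef_rot: [-0.071, 0.995, -0.004, -0.069]
contact_force: [-2.7, 0.1, 1.0]
opening: 0.003
finger_force: 1.6
```

```bash
python3 st.py; python3 - <<'E'
from h import *
r.snapshot("side")
for n in("display","carrier"): print(n,[(np.round(d["point"],3).tolist(),round(d["confidence"],2)) for d in r.look_for("side",n)])
E
```

```text
17.75 [ 0.5087 -0.0082  0.0821] [[-0.98, -0.142, -0.138], [-0.141, 0.99, -0.018], [0.139, 0.002, -0.99]] [ 0.235  0.999 -0.538  1.927  0.845  0.618  0.828] [-2.68  0.08  0.95]
tip [ 0.4999 -0.0093  0.0187] in carrier start frame -0.0001 0.0014
display [([0.57, -0.041, 0.032], 0.45)]
carrier [([0.525, -0.049, 0.024], 0.76), ([0.308, 0.123, 0.009], 0.72)]
```

>>> play_rows(
  translation=[
    [-0.005, 0, -0.0007],
    [-0.005, 0, -0.0007],
    [-0.005, 0, -0.0007],
    [-0.005, 0, -0.0007],
    [-0.005, 0, -0.0007],
    [-0.005, 0, -0.0007],
    [-0.005, 0, -0.0007],
    [-0.003, 0, -0.0004],
    [-0.002, 0, -0.0003],
  ],
  delta_rot=[
    [0, 0, 0],
    [0, 0, 0],
    [0, 0, 0],
    [0, 0, 0],
    [0, 0, 0],
    [0, 0, 0],
    [0, 0, 0],
    [0, 0, 0],
    [0, 0, 0],
  ],
  grip=[-1, -1, -1, -1, -1, -1, -1, -1, -1],
)

```text
clock: 19.02
tool_pos: [0.5482, -0.0025, 0.0821]
eef_rot: [-0.071, 0.995, -0.004, -0.07]
contact_force: [-3.4, -0.9, 2.0]
opening: 0.003
finger_force: 1.9
```

>>> play_rows(
  translation=[
    [-0.002, 0, -0.0003],
    [-0.0015, 0, -0.0002],
    [-0.0015, 0, -0.0002],
    [-0.0015, 0, -0.0002],
    [-0.0015, 0, -0.0002],
  ],
  delta_rot=[
    [0, 0, 0],
    [0, 0, 0],
    [0, 0, 0],
    [0, 0, 0],
    [0, 0, 0],
  ],
  grip=[-1, -1, -1, -1, -1],
)

```text
clock: 19.65
tool_pos: [0.5562, -0.0014, 0.0821]
eef_rot: [-0.071, 0.995, -0.004, -0.07]
contact_force: [-3.4, -0.6, 1.7]
opening: 0.005
finger_force: 2.1
```

```bash
python3 st.py
```

```text
19.65 [ 0.5562 -0.0014  0.0821] [[-0.98, -0.142, -0.138], [-0.141, 0.99, -0.018], [0.139, 0.002, -0.99]] [ 0.239  1.037 -0.579  1.78   0.786  0.731  0.916] [-3.42 -0.61  1.67]
tip [ 0.5474 -0.0026  0.0187] in carrier start frame 0.0479 0.0014
```

Travel is now 121 mm and the force is still only drag, so I'll go on in small steps.

>>> play_rows(
  translation=[
    [-0.0015, 0, -0.0002],
    [-0.0015, 0, -0.0002],
    [-0.0015, 0, -0.0002],
    [-0.0015, 0, -0.0002],
  ],
  delta_rot=[
    [0, 0, 0],
    [0, 0, 0],
    [0, 0, 0],
    [0, 0, 0],
  ],
  grip=[-1, -1, -1, -1],
)

```text
clock: 20.15
tool_pos: [0.5622, -0.0005, 0.082]
eef_rot: [-0.071, 0.995, -0.004, -0.07]
contact_force: [-4.6, -0.1, 2.3]
opening: 0.003
finger_force: 2.3
```

>>> play_rows(
  translation=[
    [-0.0015, 0, -0.0002],
    [-0.0015, 0, -0.0002],
    [-0.0015, 0, -0.0002],
  ],
  delta_rot=[
    [0, 0, 0],
    [0, 0, 0],
    [0, 0, 0],
  ],
  grip=[-1, -1, -1],
)

```text
clock: 20.52
tool_pos: [0.5668, 0.0002, 0.082]
eef_rot: [-0.071, 0.995, -0.004, -0.07]
contact_force: [-5.1, -0.6, 3.2]
opening: 0.003
finger_force: 2.3
```

>>> play_rows(
  translation=[
    [-0.0015, 0, -0.0002],
    [-0.0015, 0, -0.0002],
  ],
  delta_rot=[
    [0, 0, 0],
    [0, 0, 0],
  ],
  grip=[-1, -1],
)

```text
clock: 20.78
tool_pos: [0.5702, 0.0007, 0.082]
eef_rot: [-0.071, 0.995, -0.004, -0.069]
contact_force: [-2.9, -0.6, 1.4]
opening: 0.004
finger_force: 1.7
```

>>> play_rows(
  translation=[
    [-0.001, 0, -0.0001],
  ],
  delta_rot=[
    [0, 0, 0],
  ],
  grip=[-1],
)

```text
clock: 20.9
tool_pos: [0.571, 0.0008, 0.082]
eef_rot: [-0.071, 0.995, -0.004, -0.069]
contact_force: [-4.1, -0.9, 1.9]
opening: 0.007
finger_force: 1.9
```

>>> play_rows(
  translation=[
    [-0.001, 0, -0.0001],
  ],
  delta_rot=[
    [0, 0, 0],
  ],
  grip=[-1],
)

```text
clock: 21.02
tool_pos: [0.5718, 0.0009, 0.0819]
eef_rot: [-0.071, 0.995, -0.004, -0.07]
contact_force: [-3.3, 0.0, 2.0]
opening: 0.002
finger_force: 1.9
```

>>> play_rows(
  translation=[
    [-0.001, 0, -0.0001],
  ],
  delta_rot=[
    [0, 0, 0],
  ],
  grip=[-1],
)

```text
clock: 21.15
tool_pos: [0.5727, 0.001, 0.0818]
eef_rot: [-0.071, 0.995, -0.004, -0.07]
contact_force: [-4.3, -0.6, 2.1]
opening: 0.005
finger_force: 1.8
```

>>> play_rows(
  translation=[
    [-0.0015, 0, -0.0002],
    [-0.0015, 0, -0.0002],
  ],
  delta_rot=[
    [0, 0, 0],
    [0, 0, 0],
  ],
  grip=[-1, -1],
)

```text
clock: 21.4
tool_pos: [0.5758, 0.0015, 0.0818]
eef_rot: [-0.071, 0.995, -0.004, -0.07]
contact_force: [-4.5, -0.4, 3.1]
opening: 0.011
finger_force: 2.8
```

>>> play_rows(
  translation=[
    [-0.0015, 0, -0.0002],
    [-0.0015, 0, -0.0002],
  ],
  delta_rot=[
    [0, 0, 0],
    [0, 0, 0],
  ],
  grip=[-1, -1],
)

```text
clock: 21.65
tool_pos: [0.5769, 0.0017, 0.0817]
eef_rot: [-0.072, 0.995, -0.004, -0.072]
contact_force: [-7.8, -0.1, 3.5]
opening: 0.008
finger_force: 4.3
```

>>> play_rows(
  translation=[
    [-0.0015, 0, -0.0002],
    [-0.0015, 0, -0.0002],
  ],
  delta_rot=[
    [0, 0, 0],
    [0, 0, 0],
  ],
  grip=[-1, -1],
)

```text
clock: 21.9
tool_pos: [0.5787, 0.0019, 0.0815]
eef_rot: [-0.072, 0.995, -0.005, -0.073]
contact_force: [-10.2, -1.4, 6.9]
opening: 0.003
finger_force: 5.8
```

The force is rising, so the bar has been touched. I'll go on 1 mm at a time.

>>> play_rows(
  translation=[
    [-0.001, 0, -0.0001],
  ],
  delta_rot=[
    [0, 0, 0],
  ],
  grip=[-1],
)

```text
clock: 22.02
tool_pos: [0.5792, 0.002, 0.0814]
eef_rot: [-0.072, 0.995, -0.005, -0.074]
contact_force: [-11.1, -0.6, 6.7]
opening: 0.001
finger_force: 6.1
```

>>> play_rows(
  translation=[
    [-0.001, 0, -0.0001],
  ],
  delta_rot=[
    [0, 0, 0],
  ],
  grip=[-1],
)

```text
clock: 22.15
tool_pos: [0.5798, 0.0021, 0.0814]
eef_rot: [-0.072, 0.995, -0.005, -0.074]
contact_force: [-11.1, -1.8, 6.4]
opening: 0.006
finger_force: 6.3
```

>>> play_rows(
  translation=[
    [-0.001, 0, -0.0001],
  ],
  delta_rot=[
    [0, 0, 0],
  ],
  grip=[-1],
)

```text
clock: 22.28
tool_pos: [0.5804, 0.0022, 0.0813]
eef_rot: [-0.072, 0.995, -0.005, -0.075]
contact_force: [-12.7, -0.4, 7.9]
opening: 0.008
finger_force: 6.8
```

>>> play_rows(
  translation=[
    [-0.001, 0, -0.0001],
  ],
  delta_rot=[
    [0, 0, 0],
  ],
  grip=[-1],
)

```text
clock: 22.4
tool_pos: [0.5809, 0.0022, 0.0812]
eef_rot: [-0.072, 0.995, -0.005, -0.075]
contact_force: [-12.8, -1.3, 7.9]
opening: 0.005
finger_force: 7.1
```

>>> play_rows(
  translation=[
    [-0.001, 0, -0.0001],
  ],
  delta_rot=[
    [0, 0, 0],
  ],
  grip=[-1],
)

```text
clock: 22.52
tool_pos: [0.5816, 0.0023, 0.0812]
eef_rot: [-0.072, 0.995, -0.005, -0.075]
contact_force: [-14.5, -1.4, 9.2]
opening: 0.005
finger_force: 7.7
```

```bash
python3 st.py
```

```text
22.525 [0.5816 0.0023 0.0812] [[-0.978, -0.143, -0.149], [-0.142, 0.99, -0.021], [0.151, 0.001, -0.989]] [ 0.234  1.063 -0.597  1.689  0.754  0.804  0.966] [-14.51  -1.39   9.16]
tip [0.572  0.001  0.0179] in carrier start frame 0.0729 0.0015
```

>>> play_rows(
  translation=[
    [-0.001, 0, -0.0003],
  ],
  delta_rot=[
    [0, 0, 0],
  ],
  grip=[-1],
)

```text
clock: 22.65
tool_pos: [0.5824, 0.0024, 0.0812]
eef_rot: [-0.072, 0.995, -0.005, -0.076]
contact_force: [-14.0, -2.0, 7.4]
opening: 0.006
finger_force: 7.4
```

>>> play_rows(
  translation=[
    [-0.001, 0, -0.0003],
  ],
  delta_rot=[
    [0, 0, 0],
  ],
  grip=[-1],
)

```text
clock: 22.78
tool_pos: [0.5832, 0.0026, 0.0812]
eef_rot: [-0.072, 0.995, -0.005, -0.076]
contact_force: [-13.2, -2.0, 6.8]
opening: 0.003
finger_force: 7.6
```

>>> play_rows(
  translation=[
    [-0.001, 0, -0.0003],
  ],
  delta_rot=[
    [0, 0, 0],
  ],
  grip=[-1],
)

```text
clock: 22.9
tool_pos: [0.584, 0.0027, 0.0812]
eef_rot: [-0.072, 0.994, -0.005, -0.076]
contact_force: [-14.7, -0.8, 6.0]
opening: 0.006
finger_force: 7.6
```

>>> play_rows(
  translation=[
    [-0.001, 0, -0.0004],
    [-0.001, 0, -0.0004],
  ],
  delta_rot=[
    [0, 0, 0],
    [0, 0, 0],
  ],
  grip=[-1, -1],
)

```text
clock: 23.15
tool_pos: [0.586, 0.0029, 0.0813]
eef_rot: [-0.072, 0.994, -0.005, -0.076]
contact_force: [-13.7, -1.9, 2.9]
opening: 0.009
finger_force: 7.1
```

```bash
python3 st.py
```

```text
23.15 [0.586  0.0029 0.0813] [[-0.978, -0.144, -0.151], [-0.142, 0.99, -0.021], [0.152, 0.001, -0.988]] [ 0.233  1.067 -0.6    1.673  0.748  0.816  0.975] [-13.67  -1.94   2.93]
tip [0.5764 0.0015 0.0181] in carrier start frame 0.0772 0.0014
```

>>> play_rows(
  translation=[
    [0.002, 0, 0.0003],
    [0.002, 0, 0.0003],
    [0.002, 0, 0.0003],
  ],
  delta_rot=[
    [0, 0, 0],
    [0, 0, 0],
    [0, 0, 0],
  ],
  grip=[-1, -1, -1],
)

```text
clock: 23.52
tool_pos: [0.5836, 0.0025, 0.0815]
eef_rot: [-0.072, 0.995, -0.004, -0.072]
contact_force: [-6.4, -0.8, -0.4]
opening: 0.004
finger_force: 2.9
```

>>> play_rows(
  translation=[
    [0.002, 0, 0.0003],
    [0.002, 0, 0.0003],
  ],
  delta_rot=[
    [0, 0, 0],
    [0, 0, 0],
  ],
  grip=[-1, -1],
)

```text
clock: 23.78
tool_pos: [0.5816, 0.0022, 0.082]
eef_rot: [-0.071, 0.995, -0.004, -0.07]
contact_force: [-1.6, -0.1, -1.5]
opening: 0.002
finger_force: 0.9
```

>>> play_rows(
  translation=[
    [0.005, 0, 0.0007],
    [0.01, 0, 0.0014],
    [0.015, 0, 0.002],
    [0.02, 0, 0.003],
    [0, 0, -0.04],
    [0, 0, -0.05],
    [0.04, 0, -0.03],
    [0.04, 0, -0.03],
    [0, 0, 0],
  ],
  delta_rot=[
    [0, 0, 0],
    [0, 0, 0],
    [0, 0, 0],
    [0, 0, 0],
    [0, 0, 0],
    [0, 0, 0],
    [0, 0, 0],
    [0, 0, 0],
    [0, 0, 0],
  ],
  grip=[-1, -1, -1, -1, -1, -1, -1, -1, -1],
)

```text
clock: 24.9
tool_pos: [0.473, -0.0139, 0.2443]
eef_rot: [-0.072, 0.995, -0.005, -0.068]
contact_force: [0.5, 0.4, -0.6]
opening: 0.001
finger_force: 0.0
```

```bash
python3 - <<'E'
from h import *
s=r.get_state(); print(s["tool_pos"],s["contact_force"])
im2=r.snapshot("side"); im=r.snapshot("top")
p=proj("side",[.65,.01,.03]); u,v=map(int,p)
a=cv2.resize(im2[v-35:v+35,u-45:u+45],None,fx=6,fy=6,interpolation=cv2.INTER_CUBIC)
b=cv2.resize(im[90:290,240:380],None,fx=1.8,fy=1.8,interpolation=cv2.INTER_CUBIC)
o=np.zeros((600,800,3),np.uint8); o[:a.shape[0],:a.shape[1]]=a; o[:b.shape[0],545:545+b.shape[1]]=b
cv2.imwrite("pics/k1.png",o)
E
```

```text
[ 0.47295287 -0.01391883  0.2442848 ] [ 0.49217204  0.3546105  -0.56993027]
```

View pics/k1.png

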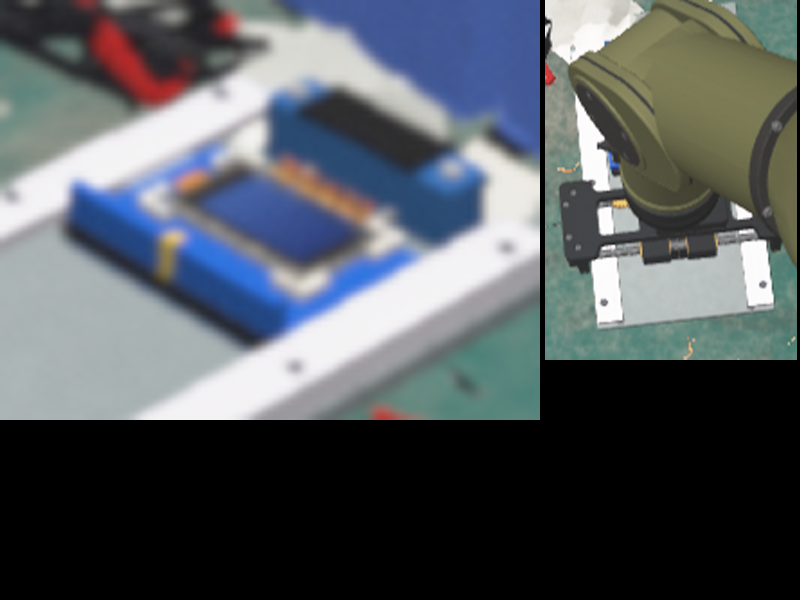

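The carrier rests against the brass bar (crop 330,190), with the display flat inside its stops and the tail at (190,182). I'll check the carrier's travel from the yellow mark's centroid, comparing the first and last side pictures.

```bash
python3 - <<'E'
from h import *
from scipy.optimize import minimize_scalar
a=cv2.imread("pics/side0.png"); b=r.snapshot("side")
c,s=np.cos(np.radians(8.05)),np.sin(np.radians(8.05))
def pt(T): return [.5001+(T-.062)*c,-.0107+(T-.062)*s,.037]
def cen(im,T):
    u,v=proj("side",pt(T)); u,v=int(round(u)),int(round(v)); w=im[v-12:v+13,u-12:u+13].astype(float)
    y=np.clip(np.minimum(w[...,1],w[...,2])-w[...,0]-20,0,None); Y,X=np.mgrid[v-12:v+13,u-12:u+13]
    return np.array([(X*y).sum(),(Y*y).sum()])/y.sum(),y.sum()
c0,n0=cen(a,0); c1,n1=cen(b,.145); print(c0,n0,c1,n1, proj("side",pt(0)))
o=c0-proj("side",pt(0))
f=lambda T:np.sum((proj("side",pt(T))+o-c1)**2)
m=minimize_scalar(f,bounds=(.1,.17),method="bounded"); print("travel",m.x,"resid px",m.fun**.5)
E
```

```text
[313.71875    245.32552083] 384.0 [358.69473684 220.80350877] 285.0 [313.40810695 245.8692305 ]
travel 0.15027104254158602 resid px 0.9871246293495158
```

>>> play_rows(
  translation=[
    [-0.04, 0, 0.03],
    [-0.04, 0, 0.03],
    [0, 0, 0.05],
    [0, 0, 0.04],
    [-0.015, 0, -0.002],
    [-0.015, 0, -0.002],
    [-0.01, 0, -0.0014],
    [-0.005, 0, -0.0007],
    [0, 0, 0],
  ],
  delta_rot=[
    [0, 0, 0],
    [0, 0, 0],
    [0, 0, 0],
    [0, 0, 0],
    [0, 0, 0],
    [0, 0, 0],
    [0, 0, 0],
    [0, 0, 0],
    [0, 0, 0],
  ],
  grip=[-1, -1, -1, -1, -1, -1, -1, -1, -1],
)

```text
clock: 26.18
tool_pos: [0.5768, 0.0016, 0.0818]
eef_rot: [-0.071, 0.995, -0.004, -0.07]
contact_force: [0.4, -0.1, -0.2]
opening: 0.005
finger_force: 0.0
```

>>> play_rows(
  translation=[
    [-0.001, 0, -0.0001],
    [-0.001, 0, -0.0001],
  ],
  delta_rot=[
    [0, 0, 0],
    [0, 0, 0],
  ],
  grip=[-1, -1],
)

```text
clock: 26.42
tool_pos: [0.5785, 0.0017, 0.0822]
eef_rot: [-0.071, 0.995, -0.004, -0.07]
contact_force: [0.3, -0.4, 0.2]
opening: 0.006
finger_force: 0.0
```

>>> play_rows(
  translation=[
    [-0.001, 0, -0.0001],
    [-0.001, 0, -0.0001],
  ],
  delta_rot=[
    [0, 0, 0],
    [0, 0, 0],
  ],
  grip=[-1, -1],
)

```text
clock: 26.68
tool_pos: [0.5808, 0.0021, 0.0821]
eef_rot: [-0.071, 0.995, -0.004, -0.07]
contact_force: [-0.4, 0.4, 0.8]
opening: 0.004
finger_force: 0.0
```

>>> play_rows(
  translation=[
    [-0.001, 0, -0.0001],
    [-0.001, 0, -0.0001],
  ],
  delta_rot=[
    [0, 0, 0],
    [0, 0, 0],
  ],
  grip=[-1, -1],
)

```text
clock: 26.92
tool_pos: [0.5817, 0.0023, 0.0819]
eef_rot: [-0.071, 0.995, -0.004, -0.071]
contact_force: [-3.4, -0.2, 2.5]
opening: 0.005
finger_force: 1.9
```

The carrier is felt again at 0.581 m, about 6 mm beyond the first bar contact, and it stayed there unheld, so it is latched. I'll back off and hand in.

>>> play_rows(
  translation=[
    [0.002, 0, 0.0003],
    [0.005, 0, 0.0007],
    [0.01, 0, 0.0014],
    [0.02, 0, 0.003],
    [0.02, 0, 0.003],
    [0, 0, -0.04],
    [0, 0, -0.05],
    [0, 0, -0.03],
    [0, 0, 0],
    [0, 0, 0],
  ],
  delta_rot=[
    [0, 0, 0],
    [0, 0, 0],
    [0, 0, 0],
    [0, 0, 0],
    [0, 0, 0],
    [0, 0, 0],
    [0, 0, 0],
    [0, 0, 0],
    [0, 0, 0],
    [0, 0, 0],
  ],
  grip=[-1, -1, -1, -1, -1, -1, -1, -1, -1, -1],
)

```text
clock: 28.18
tool_pos: [0.5413, -0.0042, 0.1995]
eef_rot: [-0.071, 0.995, -0.004, -0.07]
contact_force: [0.7, 0.8, -0.4]
opening: 0.006
finger_force: 0.0
```

```bash
python3 -c "
from plant import r
print(r.finish_job())"
```

```text
the job is handed in; nothing more can be done
None
```

I handed the job in at about 28 s: the display lies screen up in the tray, and the carrier is pushed home and, by feel, held by its catch about 6 mm into the sprung bar; no verdict was returned.

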